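# Load the batten into the drilling jig

### The job

Get the long narrow batten ready for drilling: slide it lengthwise through the gap under the bridge of the drilling jig until its front end is up against the end stop, and leave it lying flat and straight on the jig's base. Leave the wide board and the short offcut where they lie.

Things in the scene. Friction and masses are not known exactly. Their poses are not given: they have to be found in the camera images.
- batten: The work piece: plain pale wooden batten lying flat, 180 long x 40 wide x 34 high (mm), about 0.15 kg, the only long narrow piece. Origin: centre of its underside; x along its length, z up. Ends alike, either may go first. Starts on the table, length within 0.3 rad of straight away from the robot; the three pieces of wood lie side by side in any order.
- jig: Jig fixed to the table: plywood base 220x130x12 mm. Origin: centre of base underside; x = feed direction, away from robot +-0.3 rad; z up. Open entry at -x; base bare to x=+10. At x=10..55 steel cheeks leave a gap 60 wide, centred, under an aluminium bridge (110 wide, z=62..78, bush to 86). Plywood end stop: face x=+90, top z=52. Batten home: its origin at x=0, y=0, z=12, rear half clear of the bridge.
- wide_board: Bystander: a pale wooden board 150 x 75 x 34 (mm), too wide for the jig's gap. Origin: centre of its underside; x along its length, z up.
- short_offcut: Bystander: a short pale wooden offcut 90 x 40 x 34 (mm), the same section as the batten but half its length. Origin: centre of its underside; x along its length, z up.
Things that resemble listed ones, but are neither listed nor needed, are in the scene too. Leave any blue or pink look-alike of the batten alone.

How it is judged:
By the outcome, as a careful person would: the job done as asked, in the order asked, and still so for the second after the job is handed in, with the robot touching nothing.
It also fails if it takes over 45 s, if anything falls off the work surface, if the arm or the gripper's body presses on something with over 40 N, if the wrist force passes 120 N, or if a joint passes its speed limit or range.

### The arm

A 6-joint arm with a two-finger parallel gripper is mounted at the origin on the work surface. World frame = base frame: x ahead of the robot, y to its left, z up, the work surface at z = 0. Lengths are in m, angles in rad, forces in N, time in s.
With the tool pointing down it reaches from about 0.35 to 0.875 m from the base axis. Payload 4.2 kg.
Tool frame: the origin (TCP) lies at the very end of the fingers, on their centre line; the grasp point (between the pads) lies 19 mm behind it; z points along the fingers, y is the direction in which the jaws open and shut (so a half turn about z gives the same grasp; the last joint's range is limited). The gripper opens to 85 mm and grips with 20 to 120 N. Pads are 22 mm wide; open, the fingers measure 114 mm over their backs; the gripper's body (76 mm by 85 mm) begins 54 mm behind the grasp point. The pads swing forward as they close: fully open they stand 13 mm farther back than shut.
Start: joints at [0.259, 0.385, 0.008, 0, -1.194, -0.259], TCP at [0.625, 0, 0.231] pointing down, gripper open.
Joint ranges: [-3.14, 3.14], [-1.21, 2.06], [-1.07, 1.41], [-3.16, 2.05], [-2.99, -0.16], [-3.1, 3.1]. Speed limits (rad/s): [2.79, 2.79, 3.14, 3.14, 3.14, 3.14].

### API

Orientations are given as a unit quaternion [w, x, y, z].
In Python, from workcell import bot gives the robot as it stands.
- The arm moves only by the tool apply_moves, never from a script. Its argument "moves" is a list of rows, each a list of 5 numbers: the opening, from 0 (shut) to 1 (fully open), then the shift along the world's x, y, z in cm, then the turn about the world's z in rad. A call has 1 to 8 rows; each row shifts and turns the commanded pose from where the row before left it; what a row does not reach is not made up. A row lasts 1/8 s, in which the tool goes at most 62.5 mm and 10.7 degrees, less where a joint would pass 70% of its speed; a pose out of reach is approached as far as the arm can. A call with a gripper value outside its range is refused whole. The fingers move at their own pace and stop on an object; "grip_force" is the grip in N (left out, the last holds). Time passes only in rows, so rows that do not move let the fingers close. It gives the time, the measured TCP pose, the force and the opening at its end, in the units of the state.
- bot.get_obs(): the state, without advancing time (a new reading comes with each control period).
- bot.read_camera(name): name is "scene" or "side" or "wrist"; returns a dict with "pixels" (480x640x3 uint8, blue, green, red), "camera_matrix" (3x3 intrinsics, pixels), "R" (3x3) and "t" (3): a world point X has camera coordinates R X + t. Camera axes: x right, y down, z forward; pixel columns grow to the right and rows downward; lengths in m; the calibration is good to about 2 mm. A picture is of the moment at which its call begins. There is no depth.
- bot.close_job(): hands the job in, once; it reports no verdict.
The state is a dict: "t": time; "joint_pos": joint angles; "dq": joint speeds; "joint_torque": joint torques, N m; "position": TCP position; "eef_rot": TCP orientation; "contact_force": force on the tool from outside, world axes, zero at the start; "torque": the same for the moment, N m; "opening": finger opening in m.
Only numpy, scipy, OpenCV 4.12 (cv2) and the standard library are available. Lean on these libraries where they do the work, as an engineer would, in place of code of your own. Each camera call takes 0.05 s, during which the arm holds its last target.

## Working session

There is one attempt and no reset: what is moved stays moved. The work goes in short steps, Python scripts to look and compute and a tool call to move; the robot and the scene stay as the last step left them, time stands still between calls to the robot, and variables do not carry over. Pictures are saved under pics/ and viewed, and the job is handed in when it is done.

Besides the shell and the picture viewer there is one more tool, called after ">>>" as name(argument=value, ...) on one line, values as JSON. apply_moves: Moves the arm, as the interface text tells. Its arguments: {"type":"object","properties":{"moves":{"type":"array"},"grip_force":{"type":"number"}},"required":["moves"]}

```bash
mkdir -p pics; cat > h.py <<'E'
import numpy as np, cv2
from workcell import bot
def grab(n,f=None):
    c=bot.read_camera(n)
    if f: cv2.imwrite('pics/'+f,c['pixels'])
    return c
def ray(c,uv,z):
    K=np.array(c['camera_matrix']);R=np.array(c['R']);t=np.array(c['t'])
    d=R.T@np.linalg.inv(K)@np.array([uv[0],uv[1],1.]);o=-R.T@t
    return o+d*(z-o[2])/d[2]
def proj(c,X):
    p=np.array(c['camera_matrix'])@(np.array(c['R'])@np.array(X)+np.array(c['t']));return p[:2]/p[2]
E
python3 - <<'E'
from h import *
for n in ['scene','side','wrist']:
    c=grab(n,n+'0.png');print(n,-np.array(c['R']).T@c['t'])
E
```

```text
scene [ 0.9896778  -1.16246135  0.97069231]
side [ 0.32523513 -0.9851457   0.78830543]
wrist [ 0.62591327 -0.06609398  0.37278754]
```

```bash
python3 -c "
from workcell import bot;print(bot.get_obs())"
```

```text
{'t': 0.15, 'joint_pos': array([ 2.58615742e-01,  3.85341765e-01,  6.94634772e-03, -3.65937044e-04,
       -1.19402429e+00, -2.58594673e-01]), 'dq': array([-0.0007806 , -0.00199944,  0.00232313,  0.00170612,  0.00028225,
        0.00056163]), 'joint_torque': array([-6.03353892e-04, -3.92678475e+01,  1.88581592e+01,  4.18858320e+00,
       -3.39302780e-03,  5.70479813e-06]), 'position': array([6.24551393e-01, 2.65726083e-05, 2.30496446e-01]), 'eef_rot': array([-6.16134512e-04, -7.07066287e-01,  7.07146787e-01,  5.55109527e-04]), 'contact_force': array([ 0.77418456, -0.11252137,  0.72360658]), 'torque': array([ 0.01044016, -0.01862332,  0.00442342]), 'opening': 0.08507332953949259}
```

View pics/scene0.png

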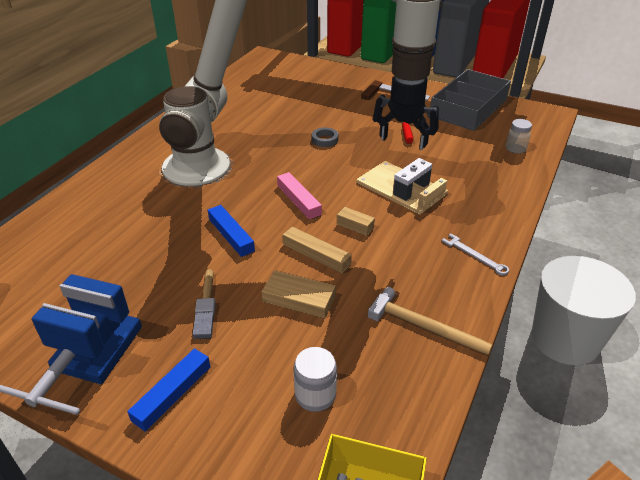

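View pics/side0.png

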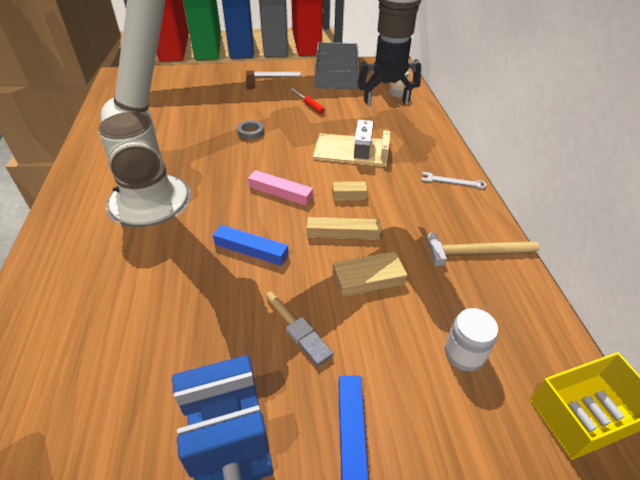

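View pics/wrist0.png

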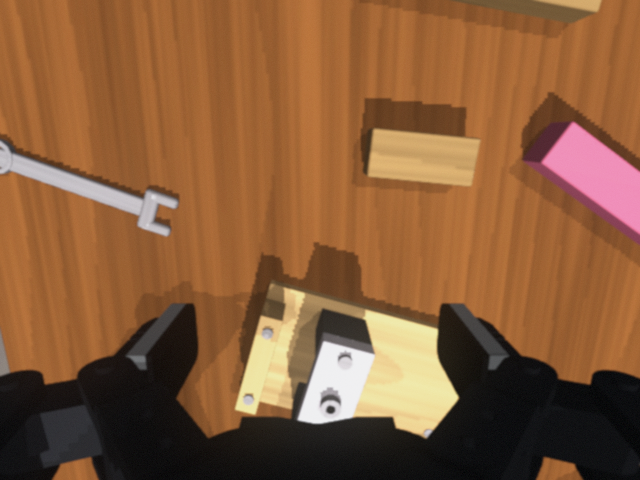

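Candidates are three pale wooden pieces in the scene view: a short one at (355,221), a long narrow one at (316,249) and a wide one at (298,293). The pink and blue bars are ruled out by the task. The long narrow piece at (316,249) fits the batten, and I'll confirm it with an enlarged crop.

```bash
python3 - <<'E'
from h import *
a=cv2.imread('pics/scene0.png')[150:330,250:460];b=cv2.imread('pics/side0.png')[110:300,290:420]
cv2.imwrite('pics/cs.png',cv2.resize(a,None,fx=3.3,fy=3.3,interpolation=2));cv2.imwrite('pics/cb.png',cv2.resize(b,None,fx=3.1,fy=3.1,interpolation=2))
E
```

```text
(no output)
```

View pics/cs.png

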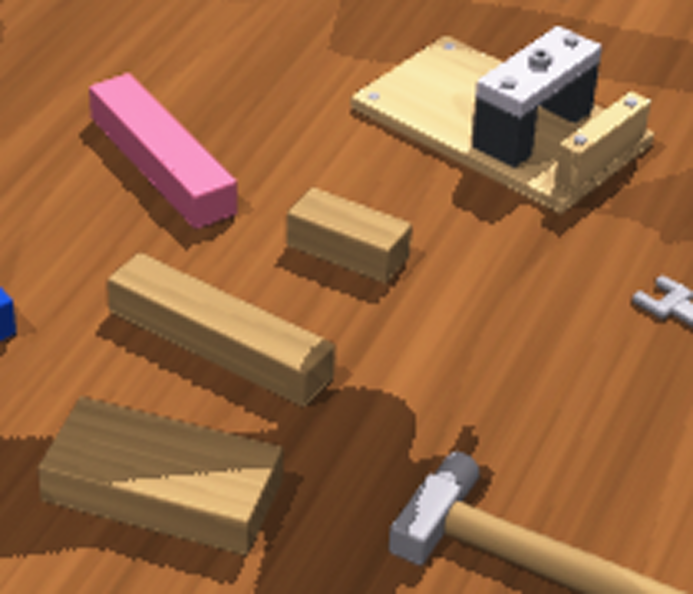

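View pics/cb.png

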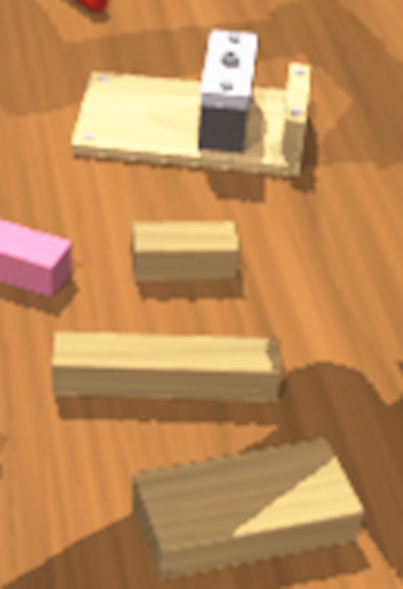

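The crop confirms it. The batten is the middle piece, about 4.5 times as long as it is wide, at (316,249). The offcut at (355,221) is half that length, and the board at (298,293) is about twice as wide.

```bash
python3 - <<'E'
from h import *
c=bot.read_camera('scene');s=bot.read_camera('side')
f=lambda p:(250+(p[0]+.5)/3.3-.5,150+(p[1]+.5)/3.3-.5)
g=lambda p:(290+(p[0]+.5)/3.1-.5,110+(p[1]+.5)/3.1-.5)
for n,P,z in [('bat',[(140,254),(334,344),(305,376),(108,285)],.034),('jig',[(445,38),(352,98),(558,198),(652,133)],.012),('bridge',[(476,85),(520,110),(600,46),(560,28)],.078),('stop',[(560,150),(577,158),(651,100),(635,93)],.052)]:
    print(n,[ray(c,f(p),z)[:2].round(4) for p in P])
for n,P,z in [('bat',[(55,333),(275,340),(279,372),(53,368)],.034),('jig',[(97,73),(72,153),(300,168)],.012),('bridge',[(201,97),(246,106),(257,36),(212,31)],.078)]:
    print(n,[ray(s,g(p),z)[:2].round(4) for p in P])
w=cv2.imread('pics/wrist0.png');cw=bot.read_camera('wrist')
for n,P,z in [('stop',[(236,408),(270,284)],.012),('base',[(270,284),(440,330)],.012)]:
    print(n,[ray(cw,p,z)[:2].round(4) for p in P])
E
```

```text
bat [array([ 0.4138, -0.1604]), array([ 0.5871, -0.1883]), array([ 0.5828, -0.2283]), array([ 0.41  , -0.2032])]
jig [array([0.4978, 0.2516]), array([0.4617, 0.1296]), array([0.6652, 0.0741]), array([0.7051, 0.1928])]
bridge [array([0.5795, 0.1011]), array([0.6229, 0.0838]), array([0.6498, 0.1988]), array([0.6115, 0.2103])]
stop [array([0.6594, 0.0822]), array([0.6748, 0.078 ]), array([0.7024, 0.1803]), array([0.6877, 0.1842])]
bat [array([ 0.4109, -0.1611]), array([ 0.5841, -0.1901]), array([ 0.579 , -0.2266]), array([ 0.4048, -0.2011])]
jig [array([0.5   , 0.2513]), array([0.4577, 0.1141]), array([0.6687, 0.0655])]
bridge [array([0.5748, 0.0951]), array([0.613 , 0.0759]), array([0.6493, 0.1952]), array([0.6073, 0.2093])]
stop [array([0.711 , 0.2088]), array([0.671 , 0.0705])]
base [array([0.671 , 0.0705]), array([0.504 , 0.1194])]
```

>>> apply_moves(moves=[[1,-2.3,-2.35,0,0.177],[1,-2.3,-2.35,0,0.177],[1,-2.3,-2.35,0,0.177],[1,-2.3,-2.35,0,0.177],[1,-2.3,-2.35,0,0.177],[1,-2.3,-2.35,0,0.177],[1,-2.3,-2.35,0,0.177],[1,-2.3,-2.35,0,0.177]])

```text
t: 1.3
position: [0.4401, -0.1886, 0.2314]
eef_rot: [-0.0, 0.997, -0.074, 0.0]
contact_force: [0.6, -0.9, -0.4]
opening: 0.0856
```

```bash
python3 - <<'E'
from h import *
c=grab('wrist','w1.png');o=bot.get_obs();print(o['t'],o['position'],o['eef_rot'],o['joint_pos'])
E
```

```text
1.35 [ 0.43743    -0.18997067  0.2314022 ] [-3.86362759e-05  9.97323732e-01 -7.31068329e-02 -8.73200678e-04] [-6.80778040e-02  1.31460745e-01 -3.39823532e-01 -9.66252811e-05
 -1.10125804e+00  1.49257365e+00]
```

View pics/w1.png

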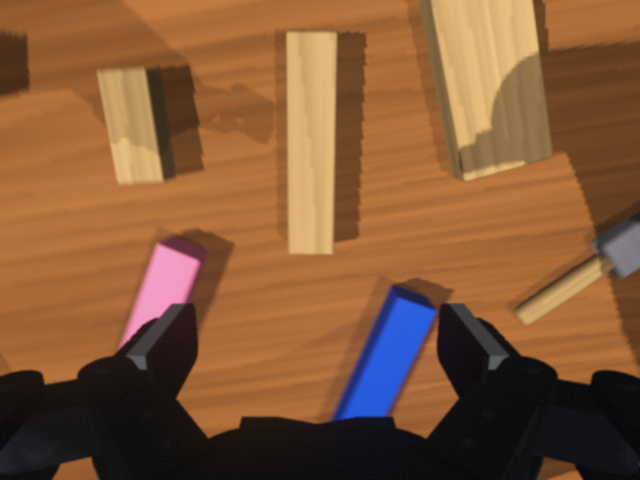

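```bash
python3 - <<'E'
from h import *
c=bot.read_camera('wrist');im=c['pixels']
hsv=cv2.cvtColor(im,cv2.COLOR_BGR2HSV)
print(hsv[140,310],hsv[140,245],hsv[50,310],hsv[140,350])
m=((hsv[...,0]>=14)&(hsv[...,1]<150)&(hsv[...,2]>120)).astype(np.uint8)*255
m=cv2.morphologyEx(m,cv2.MORPH_OPEN,np.ones((5,5)))
cs,_=cv2.findContours(m,0,2)
for k in cs:
    if cv2.contourArea(k)<2000: continue
    r=cv2.minAreaRect(k);b=cv2.boxPoints(r)
    P=np.array([ray(c,p,.034)[:2] for p in b]);print(r,P.round(4).tolist(),P.mean(0).round(4))
    e=[np.linalg.norm(P[i]-P[i-1]) for i in range(4)];print(np.round(e,4))
    i=int(np.argmax(e));d=P[i]-P[i-1];print('yaw',np.arctan2(d[1],d[0]))
p=bot.get_obs()['position'];print(p,proj(c,p),proj(c,[p[0],p[1],.01]))
E
```

```text
[ 18 125 212] [ 14 170 180] [ 18 122 215] [ 13 167 110]
((154.17559814453125, 301.3804626464844), (47.01593017578125, 121.58950805664062), 20.2248592376709) [[0.3381, 0.0212], [0.4406, -0.0462], [0.4204, -0.0811], [0.315, -0.0157]] [ 0.3785 -0.0304]
[0.0436 0.1227 0.0402 0.124 ]
yaw 2.5865538559392123
((126.32789611816406, 118.76303100585938), (120.95092010498047, 49.02635955810547), 81.06043243408203) [[0.5838, -0.0348], [0.5835, -0.0737], [0.4915, -0.0653], [0.4913, -0.0233]] [ 0.5375 -0.0493]
[0.0931 0.0389 0.0924 0.042 ]
yaw -0.12320059702144823
((309.4999694824219, 137.49998474121094), (50.99999237060547, 224.99996948242188), 0.0) [[0.4113, -0.1573], [0.5881, -0.1875], [0.5823, -0.2261], [0.4047, -0.2018]] [ 0.4966 -0.1932]
[0.045  0.1793 0.0391 0.1793]
yaw -0.16917071719274918
((486.7599792480469, 82.32000732421875), (182.1507110595703, 112.85424041748047), 81.8698959350586) [[0.5899, -0.2904], [0.5882, -0.374], [0.4511, -0.3938], [0.4516, -0.3008]] [ 0.5202 -0.3397]
[0.1387 0.0836 0.1385 0.0931]
yaw 0.07479730775846852
[ 0.43894294 -0.18923076  0.23148591] [313.00469471 311.41717092] [315.27305558 209.34343339]
```

>>> apply_moves(moves=[[1,0.2,0.2,-5,0],[1,0.3,0.2,-5,0],[1,0,0,-5,0],[1,0,0,-4,0],[1,0,0,-2,0],[1,0,0,-1.6,0],[1,0,0,0,0]], grip_force=50)

```text
t: 2.28
position: [0.4457, -0.1836, 0.0042]
eef_rot: [0.0, 0.997, -0.078, -0.001]
contact_force: [0.2, 0.1, 0.2]
opening: 0.0851
```

```bash
python3 - <<'E'
from h import *
c=grab('scene');cv2.imwrite('pics/s2.png',cv2.resize(c['pixels'][150:330,220:440],None,fx=3,fy=3))
o=bot.get_obs();print(o['t'],o['position'],o['eef_rot'],o['contact_force'])
E
```

```text
2.325 [ 0.44632887 -0.18374577  0.00506208] [ 7.68144817e-05  9.96997595e-01 -7.74315979e-02 -3.69903398e-04] [0.37747156 0.05486302 0.00846119]
```

View pics/s2.png

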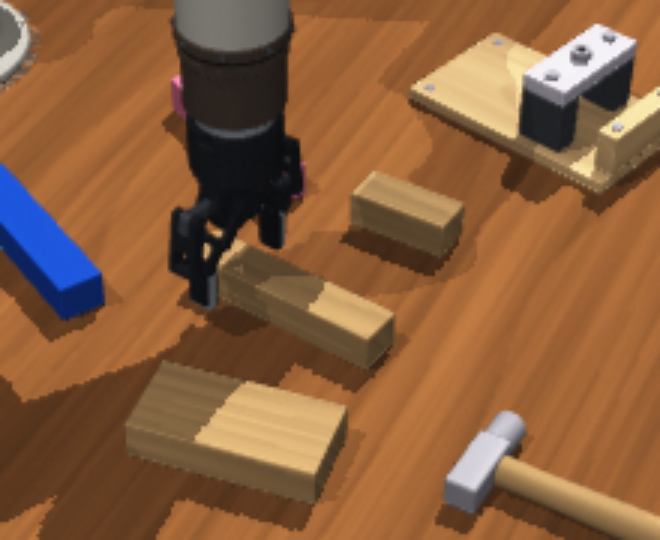

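The picture shows the open jaws straddling the batten's rear part at about crop (230,260), clear of the neighbouring pieces. Next I close, then lift.

>>> apply_moves(moves=[[0,0,0,0,0],[0,0,0,0,0],[0,0,0,0,0],[0,0,0,0,0],[0,0,0,0,0],[0,0,0,0,0]])

```text
t: 3.08
position: [0.4466, -0.184, 0.0062]
eef_rot: [0.0, 0.997, -0.077, 0.001]
contact_force: [-0.3, 1.5, 6.4]
opening: 0.0393
```

>>> apply_moves(moves=[[0,0,0,2,0],[0,0,0,4,0],[0,-0.5,3,4,-0.02],[0,-0.5,5.5,0,-0.03],[0,-0.5,5.5,0,-0.03],[0,-0.5,5.5,0,-0.03],[0,0,5.5,0,-0.02],[0,0,5.5,0,0]])

```text
t: 4.08
position: [0.4252, 0.1225, 0.1052]
eef_rot: [0.0, 0.99, -0.142, -0.0]
contact_force: [1.3, 0.5, -1.9]
opening: 0.0392
```

>>> apply_moves(moves=[[0,0,5,0,0],[0,0,3.4,0,0],[0,0,0,0,0],[0,0,0,0,0]])

```text
t: 4.58
position: [0.4252, 0.2043, 0.1048]
eef_rot: [0.001, 0.99, -0.142, -0.001]
contact_force: [-0.6, -0.3, -1.4]
opening: 0.0393
```

```bash
python3 - <<'E'
from h import *
c=grab('wrist','w3.png');c=grab('scene');cv2.imwrite('pics/s3.png',cv2.resize(c['pixels'][100:280,260:480],None,fx=3,fy=3))
o=bot.get_obs();print(o['t'],o['position'],o['eef_rot'],o['contact_force'],o['torque'])
E
```

```text
4.675 [0.42553793 0.20384938 0.10503152] [ 4.08621553e-04  9.89783521e-01 -1.42577074e-01 -4.39338655e-04] [ 0.04595314  0.21269567 -2.09772401] [0.0345312  0.0954982  0.02656669]
```

View pics/w3.png

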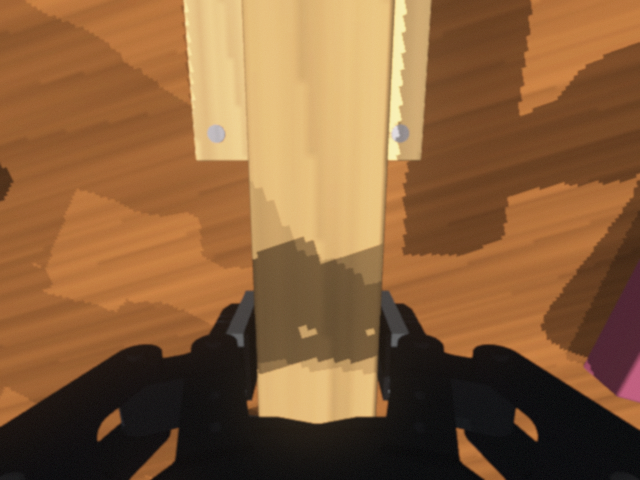

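View pics/s3.png

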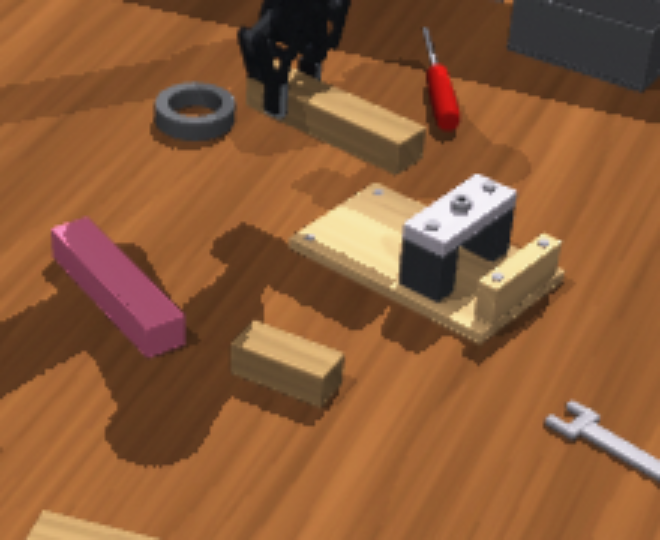

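```bash
python3 - <<'E'
from h import *
c=bot.read_camera('wrist');o=bot.get_obs()
a,b,a2,b2,n1,n2=[ray(c,p,.012)[:2] for p in [(195.5,160),(421,160),(185,5),(430.5,5),(217,133),(401,133)]]
for n,d in [('rear',b-a),('L',a2-a),('R',b2-b),('nails',n2-n1)]:
    print(n,np.linalg.norm(d).round(4),np.arctan2(d[1],d[0]).round(4))
print('rear mid',(a+b)/2,'nails mid',(n1+n2)/2,a,b)
zt=.034+o['position'][2]-.0055
q=[ray(c,p,zt)[:2] for p in [(244.5,30),(250,160),(392,30),(387,160)]]
for i in (0,2):
    d=q[i]-q[i+1];print('bat',np.arctan2(d[1],d[0]).round(4))
print('widths',np.linalg.norm(q[0]-q[2]),np.linalg.norm(q[1]-q[3]),'mids',(q[0]+q[2])/2,(q[1]+q[3])/2)
print(o['position'],2*np.arctan2(o['eef_rot'][2],o['eef_rot'][1]))
E
```

```text
rear 0.13 -1.8584
L 0.0797 -0.2971
R 0.0798 -0.2827
nails 0.1043 -1.8583
rear mid [0.47809232 0.19302257] nails mid [0.49233742 0.18828562] [0.49652795 0.25535208] [0.45965669 0.13069306]
bat -0.2878
bat -0.2814
widths 0.03796559335055629 0.038174085672789224 mids [0.51465952 0.17677057] [0.48317267 0.18598122]
[0.42571204 0.20386993 0.10514957] -0.28629505420360296
```

>>> apply_moves(moves=[[0,0.15,0.55,-2,0],[0,0,0,-3,0],[0,0,0,-2,0],[0,0,0,-1.3,0],[0,0,0,0,0],[0,0,0,0,0]])

```text
t: 5.48
position: [0.428, 0.2108, 0.023]
eef_rot: [-0.001, 0.99, -0.142, 0.001]
contact_force: [1.1, -0.4, -0.9]
opening: 0.0389
```

```bash
cat > look.py <<'E'
import sys
from h import *
k=sys.argv[1]
w=grab('wrist','w%s.png'%k)['pixels'];s=grab('scene')['pixels'][110:250,320:480];d=grab('side')['pixels'][90:190,280:420]
cv2.imwrite('pics/m%s.png'%k,np.vstack([cv2.resize(s,(400,300),interpolation=2),cv2.resize(d,(400,286),interpolation=2)]))
o=bot.get_obs();print(o['t'],o['position'],2*np.arctan2(o['eef_rot'][2],o['eef_rot'][1]),o['contact_force'],o['torque'],o['opening'])
E
python3 look.py 4
```

```text
5.625 [0.42789368 0.2108913  0.02308571] -0.2847178402588825 [-0.98123759  0.50900788 -1.42327226] [-0.03820607  0.06059583 -0.00733348] 0.039314357300174074
```

View pics/w4.png

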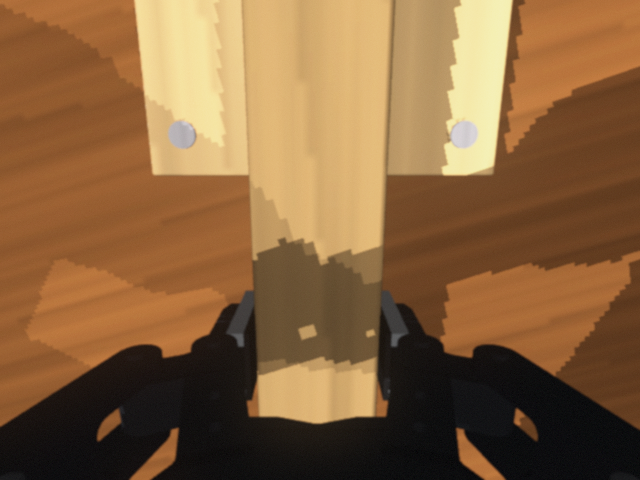

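View pics/m4.png

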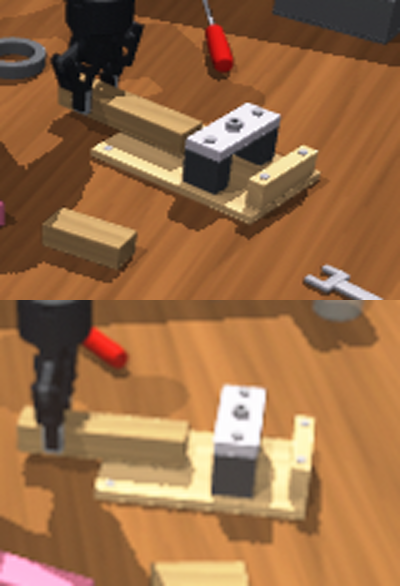

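>>> apply_moves(moves=[[0,0,-0.15,-0.3,0],[0,1.9,-0.57,0,0],[0,1.9,-0.57,0,0],[0,1.9,-0.57,0,0],[0,1.9,-0.57,0,0],[0,1.6,-0.45,0,0],[0,0,0,0,0]])

```text
t: 6.5
position: [0.5207, 0.1813, 0.0191]
eef_rot: [-0.0, 0.99, -0.143, 0.0]
contact_force: [-0.2, -0.8, -1.5]
opening: 0.0392
```

```bash
python3 look.py 5
```

```text
6.65 [0.51888169 0.18147198 0.01907362] -0.28501600984825154 [ 0.06982676  0.03790331 -0.58378254] [-0.00290052  0.07136831 -0.00293304] 0.03938633790229424
```

View pics/w5.png

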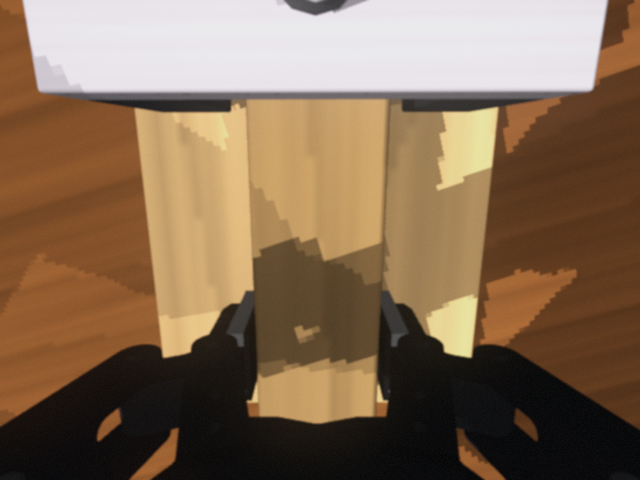

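View pics/m5.png

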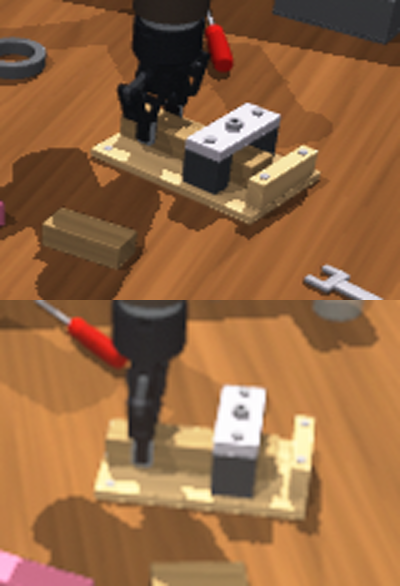

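>>> apply_moves(moves=[[0,0.6,-0.18,0,0],[0,0.6,-0.18,0,0],[0,0,0,-0.1,0],[0,0,0,0,0]])

```text
t: 7.15
position: [0.5317, 0.1782, 0.0184]
eef_rot: [-0.0, 0.99, -0.142, 0.0]
contact_force: [-0.2, -0.1, -2.2]
opening: 0.0391
```

>>> apply_moves(moves=[[0,0.19,-0.06,0,0],[0,0,0,0,0],[0,0,0,0,0]])

```text
t: 7.52
position: [0.5334, 0.1775, 0.0184]
eef_rot: [-0.0, 0.99, -0.142, 0.0]
contact_force: [0.2, -0.5, -0.3]
opening: 0.0391
```

>>> apply_moves(moves=[[0,0.1,-0.03,0,0],[0,0,0,0,0],[0,0,0,0,0]])

```text
t: 7.9
position: [0.5342, 0.1772, 0.0183]
eef_rot: [0.0, 0.99, -0.142, -0.0]
contact_force: [-1.7, 0.9, -0.0]
opening: 0.0396
```

>>> apply_moves(moves=[[0,0.1,-0.03,0,0],[0,0,0,0,0],[0,0,0,0,0]])

```text
t: 8.28
position: [0.5342, 0.177, 0.0182]
eef_rot: [0.0, 0.99, -0.142, -0.001]
contact_force: [-4.9, 1.9, 1.9]
opening: 0.0391
```

>>> apply_moves(moves=[[0,0.1,-0.03,0,0],[0,0,0,0,0],[0,0,0,0,0]])

```text
t: 8.65
position: [0.5342, 0.177, 0.0182]
eef_rot: [0.0, 0.99, -0.142, -0.002]
contact_force: [-8.4, 4.4, 3.3]
opening: 0.0389
```

```bash
python3 look.py 6
```

```text
8.8 [0.53419633 0.17698481 0.01825415] -0.28436886624893754 [-8.82004083  5.02107725  4.16293749] [1.36708356 2.1229899  0.17926815] 0.03917279743461116
```

View pics/m6.png

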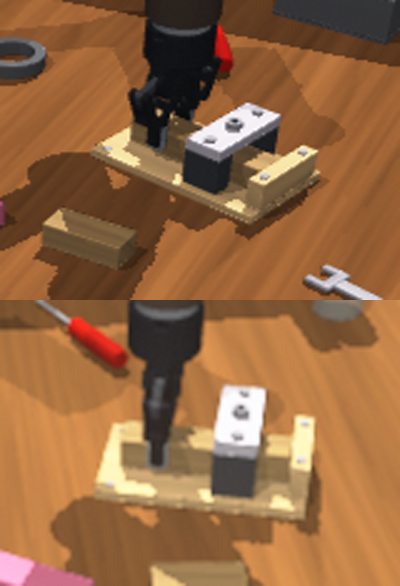

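>>> apply_moves(moves=[[0,-0.1,0.03,-0.05,0],[0,0,0,0,0],[0.6,0,0,0,0],[0.6,0,0,0,0],[0.8,0,0,0,0],[0.8,0,0,0,0],[0.8,0,0,0,0]])

```text
t: 9.68
position: [0.5354, 0.1769, 0.0178]
eef_rot: [0.0, 0.99, -0.142, 0.0]
contact_force: [-0.5, 0.5, -0.0]
opening: 0.0683
```

>>> apply_moves(moves=[[0.8,0,0,1,0],[0.8,0,0,3,0],[0.8,0,0,5,0],[0.8,0,0,5,0],[0.8,-2,0,4,0],[0.8,0,0,0,0]])

```text
t: 10.42
position: [0.5163, 0.1778, 0.2026]
eef_rot: [-0.003, 0.99, -0.141, 0.003]
contact_force: [0.2, 0.6, 0.0]
opening: 0.0681
```

```bash
python3 look.py 7
```

```text
10.575 [0.51487946 0.17669001 0.19742579] -0.28494758482752197 [-1.33726768  0.04138063 -0.5862914 ] [ 0.02547682 -0.01407234  0.01888965] 0.06825502331293536
```

View pics/w7.png

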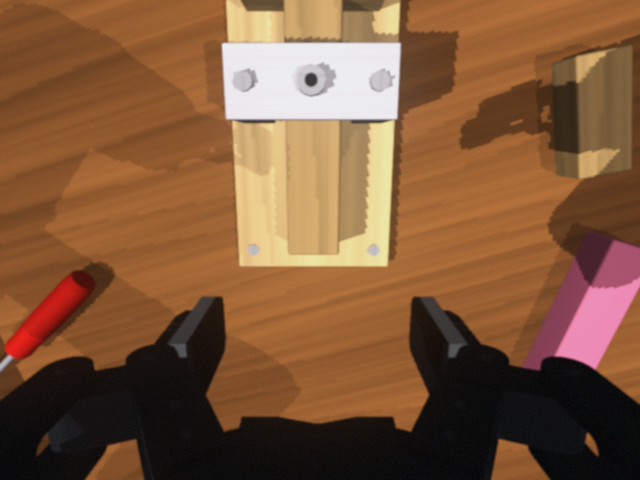

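View pics/m7.png

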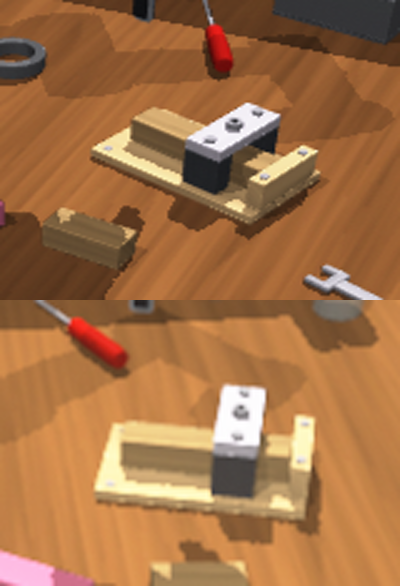

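The batten lies straight and centred under the bridge. I'll look at the stop from above.

>>> apply_moves(moves=[[0.8,5,-1.4,0,0],[0.8,4,-1.2,0,0],[0.8,0,0,0,0],[0.8,0,0,0,0]])

```text
t: 11.08
position: [0.6046, 0.1505, 0.1959]
eef_rot: [0.001, 0.99, -0.142, -0.002]
contact_force: [0.2, 0.3, 0.2]
opening: 0.0686
```

```bash
python3 look.py 8; python3 - <<'E'
from h import *
w=cv2.imread('pics/w8.png');cv2.imwrite('pics/w8c.png',cv2.resize(w[30:330,170:470],(600,600),interpolation=2))
E
```

```text
11.225 [0.60452212 0.15117021 0.19765085] -0.28397592594273174 [-1.27247257 -0.45690946  0.60391604] [ 0.09082526 -0.05701012  0.0273884 ] 0.06847783178401981
```

View pics/w8c.png

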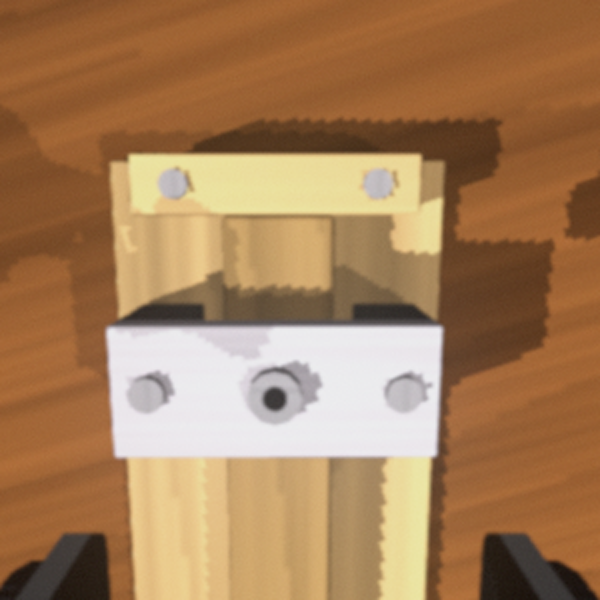

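The crop shows the batten's front edge at row 216, touching the stop's face at row 214. It is square to the stop and centred between the cheeks.

```bash
python3 -c "
from workcell import bot;print(bot.close_job())"
```

```text
the job is handed in; nothing more can be done
None
```

The batten is in the jig with its front end against the end stop, lying flat and straight on the base. I handed the job in at about 11 s.

- **What I did:** I picked the batten out as the long narrow middle piece and gripped it by its rear half. I then set its front over the jig's open end and slid it lengthwise under the bridge. A slow final push met about 10 N at the stop. I let go and lifted clear.
- **Last checks:** From above, the batten's front edge shows no visible gap to the stop's face. It is square and centred in the gap between the cheeks, and the gripper is touching nothing. The batten's final height was not measured separately. The pictures and the gripper height at release both agree with it resting on the base.
- **Other pieces:** The gripper never touched the wide board, the short offcut or the coloured look-alikes. I saw no sign that they moved, but I didn't re-measure them at the end.
- **Disagreement:** While the batten was held, its width measured 38 mm in the wrist view instead of 40 mm. I put this down to calibration error, and no check failed.

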